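Hang the orange-pedal ski brake over the bench rail

TASK

Clear the bench for the next binding job: pick up the ski brake with the orange pedal and hang it over the steel rail, between the two yellow bands, one leg on each side of the bar and square across it, so that its bridge plate lies level on the bar. Set it down on the rail before letting go, do not drop it, and leave the grey-pedal brake and the silver toe piece where they stand.

Things in the scene. Friction and masses are not known exactly. Their poses are not given: they have to be found in the camera images.
- orange_brake: Black ski brake with ORANGE pedal, to be hung. Upside-down U standing on 2 feet; origin: under its centre, at foot level; z up, x across the legs; symmetric. Bridge plate 100 (x) by 46 (y) mm, flat underside 80, top 88 mm up. On its middle the pedal block to grip from above: 40 (x) by 34 (y), 88 to 122 mm up. Feet 14 by 50, 26 tall, at x = +-43 mm, 72 mm free between. 0.2 kg, bottom-heavy.
- grey_brake: Ski brake of the same shape and size but with a GREY pedal; leave it alone. Origin and axes as for the orange one.
- rail: Fixed level steel bar, 20 mm square, flat top 165 mm above the bench, 340 mm long along its y, on dark posts at y = +-160 mm (feet 80 by 40 mm). Origin: on the bench under the bar's middle; z up, x across the bar. Yellow bands 10 mm wide at y = +-80 mm, flush. A brake hung astride has its x along the rail's x and its origin 85 mm above the bench.
- toe_piece: Scratched silver binding toe piece on a dark plate, 94 mm (x) by 56 mm (y), 50 mm tall, standing among the brakes; leave it alone. Origin: centre of its underside, z up.

How it is judged:
By the outcome, as a careful person would: the job done as asked, in the order asked, and still so for the second after the job is handed in, with the robot touching nothing.
It also fails if it takes over 43 s, if anything falls off the work surface, if the arm or the gripper's body presses on something with over 40 N, if the wrist force passes 120 N, or if a joint passes its speed limit or range.

ROBOT

A 6-joint arm with a two-finger parallel gripper is mounted at the origin on the work surface. World frame = base frame: x ahead of the robot, y to its left, z up, the work surface at z = 0. Lengths are in mm, angles in rad, forces in N, time in s.
With the tool pointing down it reaches from about 300 to 875 mm from the base axis. Payload 6.4 kg.
Tool frame: the origin (TCP) lies between the finger pads; the fingertips stand 14 mm ahead of it and the grasp point (between the pads) lies 5 mm behind it; x points along the fingers, y is the direction in which the jaws open and shut, and the axes are right-handed (so a half turn about x gives the same grasp; the last joint's range is limited). The gripper opens to 88 mm and grips with 3 to 60 N. Pads are 18 mm wide; open, the fingers measure 123 mm over their backs; the gripper's body (75 mm by 187 mm) begins 45 mm behind the grasp point.
Start: joints at [-1.482, 0.181, 1.607, -0, 1.354, -0.206], TCP at [167.081, -550.205, 252.714] pointing down, gripper open.
Joint ranges: [-2.99, 2.99], [-0.89, 2.07], [0.3, 2.58], [-1.14, 4.28], [0, 2.63], [-3.12, 3.12]. Speed limits (rad/s): [2.57, 2.57, 3.01, 3.14, 3.14, 3.14].

INTERFACE

Orientations are given as a unit quaternion [w, x, y, z].
In Python, from workcell import manip gives the robot as it stands. The module is installed in compiled form; this text tells all that it offers.
- The arm moves only by the tool play_rows, never from a script. Its argument "targets" is a list of rows, each a list of 3 entries, a list of its own where there are three numbers: the finger opening in mm, from 0 to 88.1, then the shift along the world's x, y, z in units of 50 cm (1.0 is 50 cm), then the turn, a rotation vector about the world's x, y, z in units of 30 degrees (1.0 is 30 degrees). A call has 1 to 10 rows; each row is the pose to reach, as a shift and turn from the pose commanded when the call began; what a row does not reach only later rows make up. A row lasts 1/8 s, in which the tool goes at most 62.5 mm and 10.7 degrees, less where a joint would pass 70% of its speed; a pose out of reach is approached as far as the arm can. A call with a number of a shift or a turn outside -1 to 1 is refused whole. A call with a gripper value outside its range is refused whole. The fingers move at their own pace and stop on an object; "grip_force" is the grip in N (left out, the last holds). Time passes only in rows, so rows that repeat a pose let the fingers close. It gives the time, the measured TCP pose, the force and the opening at its end, in the units of the state.
- manip.sense(): the state, without advancing time (a new reading comes with each control period).
- manip.get_image(name): name is "side" or "top" or "wrist"; returns a dict with "img" (400x640x3 uint8, red, green, blue), "camera_matrix" (3x3 intrinsics, pixels), "k1" (the pictures are not rectified: a ray, as slopes to the right and down, at radius r is drawn at 1 + k1 r^2 times it, then the intrinsics apply), "cam_to_world" (4x4, takes a point from camera to world coordinates). Camera axes: x right, y up, looking along -z (the intrinsics and any distortion apply to the point x, -y, -z); pixel columns grow to the right and rows downward; lengths in mm; the calibration is good to about 2 mm. A picture is of the moment at which its call begins. There is no depth.
- manip.close_job(): hands the job in, once; it reports no verdict.
The state is a dict: "t": time; "joint_pos": joint angles; "qd": joint speeds; "effort": joint torques, N m; "tcp_pos": TCP position; "eef_rot": TCP orientation; "ft_force": force on the tool from outside, world axes, zero at the start; "moment": the same for the moment, N m; "gripper_width": finger opening in mm.
Only numpy, scipy, OpenCV 4.12 (cv2) and the standard library are available. Lean on these libraries where they do the work, as an engineer would, in place of code of your own. Each camera call takes 0.05 s, during which the arm holds its last target.

## Working session

There is one attempt and no reset: what is moved stays moved. The work goes in short steps, Python scripts to look and compute and a tool call to move; the robot and the scene stay as the last step left them, time stands still between calls to the robot, and variables do not carry over. Pictures are saved under pics/ and viewed, and the job is handed in when it is done.

Besides the shell and the picture viewer there is one more tool, called by a JSON object that holds its "name" and its "arguments", one argument or row to a line. play_rows: Moves the arm, as the interface text tells. Shifts and turns lie within -1 to 1; 1 stands for 50 cm of shift or 30 degrees of turn. Its arguments: {"type":"object","properties":{"targets":{"type":"array","items":{"type":"array"}},"grip_force":{"type":"number"}},"required":["targets"]}

```bash
mkdir -p pics; cat > h.py <<'E'
import numpy as np, cv2, pickle
from workcell import manip
def grab(n,tag):
    d=manip.get_image(n); pickle.dump(d,open(f'pics/{n}_{tag}.pkl','wb'))
    cv2.imwrite(f'pics/{n}_{tag}.png',d['img'][:,:,::-1]); return d
def load(n,tag): return pickle.load(open(f'pics/{n}_{tag}.pkl','rb'))
def ray(d,u,v):
    K=np.array(d['camera_matrix']);k=d['k1']
    p=cv2.undistortPoints(np.array([[[u,v]]],float),K,np.array([k,0,0,0.]))[0,0]
    T=np.array(d['cam_to_world']); return T[:3,3],T[:3,:3]@np.array([p[0],-p[1],-1])
def at(d,u,v,z):
    o,r=ray(d,u,v); return o+r*(z-o[2])/r[2]
def proj(d,P):
    T=np.linalg.inv(np.array(d['cam_to_world'])); q=np.atleast_2d(P)@T[:3,:3].T+T[:3,3]
    q=q*[1,-1,-1]
    return cv2.projectPoints(q.reshape(-1,1,3),np.zeros(3),np.zeros(3),np.array(d['camera_matrix']),np.array([d['k1'],0,0,0.]))[0][:,0]
def crop(n,tag,u0,v0,u1,v1,out,s):
    im=load(n,tag)['img'][v0:v1,u0:u1,::-1]
    cv2.imwrite(f'pics/{out}.png',cv2.resize(im,None,fx=s,fy=s,interpolation=cv2.INTER_CUBIC))
E
python3 - <<'E'
from h import *
for n in ['top','side','wrist']:
    d=grab(n,'0'); print(n,d['k1'],np.round(d['cam_to_world'],2).tolist(),np.round(d['camera_matrix'],1).tolist())
print(manip.sense())
E
```

```text
top -0.01335767415754888 [[0.02, 0.99, -0.13, 441.91], [-1.0, 0.03, 0.04, 20.21], [0.05, 0.12, 0.99, 860.31], [0.0, 0.0, 0.0, 1.0]] [[377.6, 0.0, 318.4], [0.0, 377.6, 197.4], [0.0, 0.0, 1.0]]
side -0.06372151454426686 [[0.97, 0.13, -0.21, 357.05], [-0.25, 0.54, -0.81, -793.43], [0.01, 0.83, 0.55, 583.01], [0.0, 0.0, 0.0, 1.0]] [[436.7, 0.0, 314.8], [0.0, 436.7, 194.8], [0.0, 0.0, 1.0]]
wrist -0.06920453361173713 [[0.29, 0.92, 0.27, 237.61], [-0.96, 0.28, 0.08, -527.69], [-0.0, -0.29, 0.96, 383.7], [0.0, 0.0, 0.0, 1.0]] [[326.1, 0.0, 316.3], [0.0, 326.1, 205.8], [0.0, 0.0, 1.0]]
{'t': 0.15, 'joint_pos': array([-1.48230931e+00,  1.81352321e-01,  1.60775529e+00,  9.84097453e-06,
        1.35378637e+00, -2.06314619e-01]), 'qd': array([-0.00167225, -0.00084362, -0.0025734 , -0.00077964, -0.00034801,
        0.00103969]), 'effort': array([ 1.41344863e-03, -4.34229112e+01, -3.42176878e+01,  7.02681276e-02,
        3.55939998e-02, -7.75187095e-05]), 'tcp_pos': array([ 167.04364767, -549.80618074,  252.03837521]), 'eef_rot': array([ 0.10339124,  0.69946947,  0.10430942, -0.69940851]), 'ft_force': array([-0.52812615,  0.18200384, -0.54685045]), 'moment': array([0.05361441, 0.01243391, 0.02314569]), 'gripper_width': 88.05079877260223}
```

View pics/top_0.png

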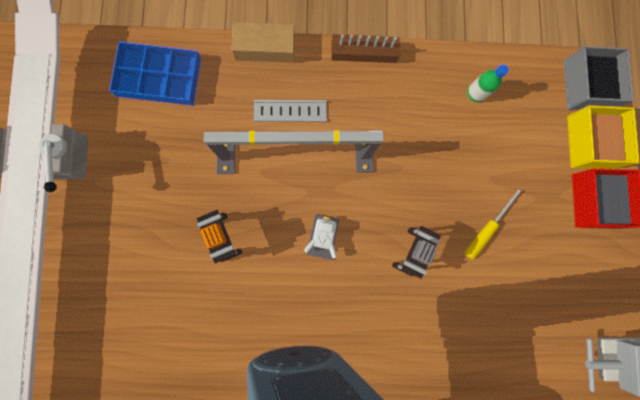

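View pics/side_0.png

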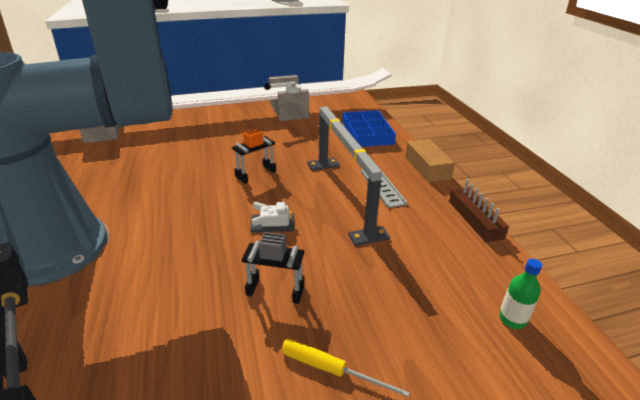

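View pics/wrist_0.png

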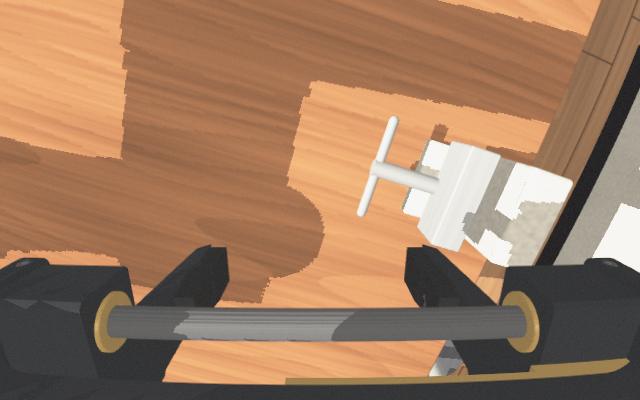

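The top view shows the orange brake at about (215,236), the toe piece at (323,237), the grey brake at (420,250) and the rail from (205,138) to (383,137), with bands at about u=252 and 337. The side view agrees with this layout. I'll enlarge the parts that matter.

```bash
python3 - <<'E'
from h import *
crop('top','0',180,195,260,275,'c1',7)
crop('top','0',195,115,395,185,'c2',4)
crop('side','0',215,115,295,195,'c3',7)
E
```

```text
(no output)
```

View pics/c1.png

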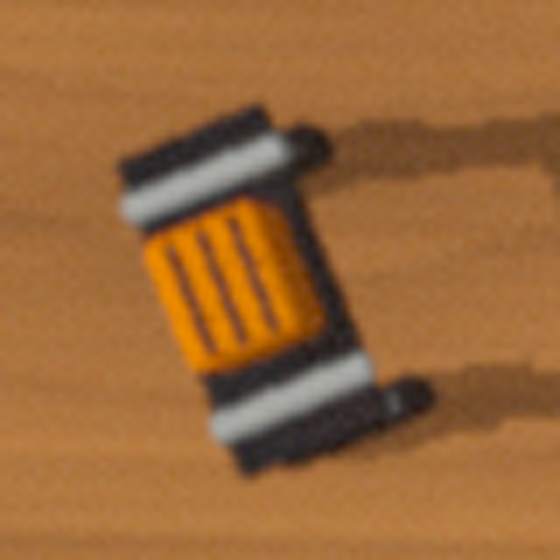

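View pics/c2.png

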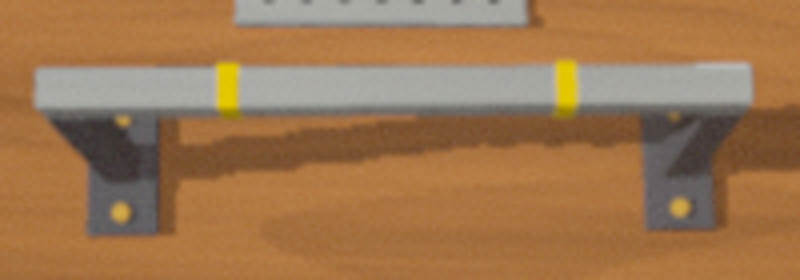

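View pics/c3.png

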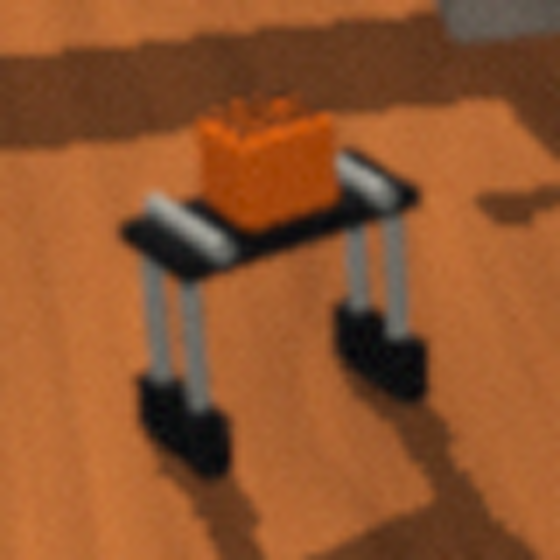

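```bash
python3 - <<'E'
from h import *
from scipy.optimize import least_squares
t=load('top','0');s=load('side','0')
c=lambda x,y,k,u,v:((x+.5)/k-.5+u,(y+.5)/k-.5+v)
P=[at(t,*c(x,y,7,180,195),88)[:2] for x,y in [(120,165),(265,105),(380,418),(243,475)]]
P=np.array(P);print('plate',P.round(1).tolist(),P.mean(0).round(1),[np.linalg.norm(P[i]-P[i-1]).round(1) for i in range(4)])
# side plate corners (top, z=88)
S=np.array([at(s,*c(x,y,7,215,115),88)[:2] for x,y in [(125,230),(190,272),(420,190),(350,150)]])
print('side',S.round(1).tolist(),S.mean(0).round(1),[np.linalg.norm(S[i]-S[i-1]).round(1) for i in range(4)])
for Q in(P,S):
  e=(Q[2]+Q[3]-Q[0]-Q[1]) if Q is P else (Q[2]+Q[3]-Q[0]-Q[1]); print('long axis deg',np.degrees(np.arctan2(e[1],e[0])))
R=np.array([at(t,*c(x,y,4,195,115),165)[:2] for x,y in [(35,68),(750,63),(750,104),(35,108),(217,86),(238,86),(556,84),(578,84)]])
print('rail',R.round(1).tolist(),'mid',R[:4].mean(0), 'bandmid',R[4:].mean(0))
e=R[0]+R[3]-R[1]-R[2];print('rail ydir deg',np.degrees(np.arctan2(e[1],e[0])),np.linalg.norm(e)/2)
E
python3 - <<'E'
import sys;sys.path.insert(0,'.')
import os;os.chdir('.')
from h import *
crop('side','0',300,95,400,255,'c4',5)
E
```

```text
plate [[490.8, 230.6], [509.3, 190.1], [420.2, 152.7], [403.3, 190.6]] [455.9 191. ] [np.float64(96.2), np.float64(44.5), np.float64(96.6), np.float64(41.6)]
side [[404.9, 185.8], [423.6, 149.0], [511.4, 192.6], [492.0, 231.2]] [458.  189.6] [np.float64(98.2), np.float64(41.3), np.float64(98.0), np.float64(43.2)]
long axis deg -156.3429240247413
long axis deg 26.984319293229706
rail [[648.4, 207.2], [662.8, -130.7], [642.6, -130.7], [629.1, 206.1], [642.6, 122.2], [642.9, 112.4], [649.1, -37.6], [649.5, -48.1]] mid [645.74556891  37.97219862] bandmid [646.04085219  37.1969652 ]
rail ydir deg 92.36978797178216 337.65102002689423
```

View pics/c4.png

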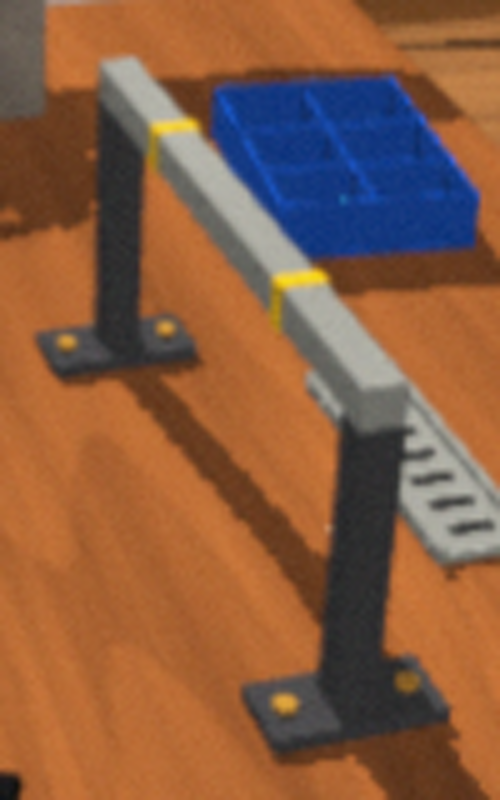

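```bash
python3 - <<'E'
from h import *
s=load('side','0')
c=lambda x,y,k,u,v:((x+.5)/k-.5+u,(y+.5)/k-.5+v)
R=np.array([at(s,*c(x,y,5,300,95),165)[:2] for x,y in [(100,64),(137,57),(405,384),(358,391),(150,130),(200,126),(275,284),(328,276)]])
print(R.round(1).tolist())
e=R[0]+R[1]-R[2]-R[3];print(R[:4].mean(0),np.degrees(np.arctan2(e[1],e[0])),np.linalg.norm(e)/2,R[4:].mean(0))
import cv2
# overlay models
def box(o,a,b):
    th=np.radians(a);Rz=np.array([[np.cos(th),-np.sin(th),0],[np.sin(th),np.cos(th),0],[0,0,1]])
    return np.array(o)+np.array([[x,y,z] for z in b[2] for x,y in [(b[0][0],b[1][0]),(b[0][1],b[1][0]),(b[0][1],b[1][1]),(b[0][0],b[1][1])]])@Rz.T
def draw(im,d,o,a,b,k,u,v,col):
    p=proj(d,box(o,a,b)); p=(((p+.5-[u,v])*k)-.5).round().astype(int)
    for q in(p[:4],p[4:]): cv2.polylines(im,[q.reshape(-1,1,2)],True,col,1)
for n,w,out in [('top',(180,110,400,280),'o_top'),('side',(220,95,400,255),'o_side')]:
    d=load(n,'0');k=3.5
    im=cv2.resize(d['img'][w[1]:w[3],w[0]:w[2],::-1],None,fx=k,fy=k,interpolation=cv2.INTER_CUBIC).copy()
    br=(457,190,0);an=25.2
    draw(im,d,br,an,([-50,50],[-23,23],[80,88]),k,w[0],w[1],(0,255,0))
    draw(im,d,br,an,([-20,20],[-17,17],[88,122]),k,w[0],w[1],(255,255,0))
    draw(im,d,(646,38,0),2.4,([-10,10],[-170,170],[145,165]),k,w[0],w[1],(0,0,255))
    cv2.imwrite(f'pics/{out}.png',im)
E
```

```text
[[630.6, 203.0], [651.2, 207.9], [661.5, -131.0], [642.1, -131.8], [632.5, 119.0], [656.8, 118.2], [639.5, -42.2], [663.3, -40.4]]
[646.35164524  37.02702601] 91.85182819883381 337.0086320403115 [648.02385477  38.64695452]
```

View pics/o_top.png

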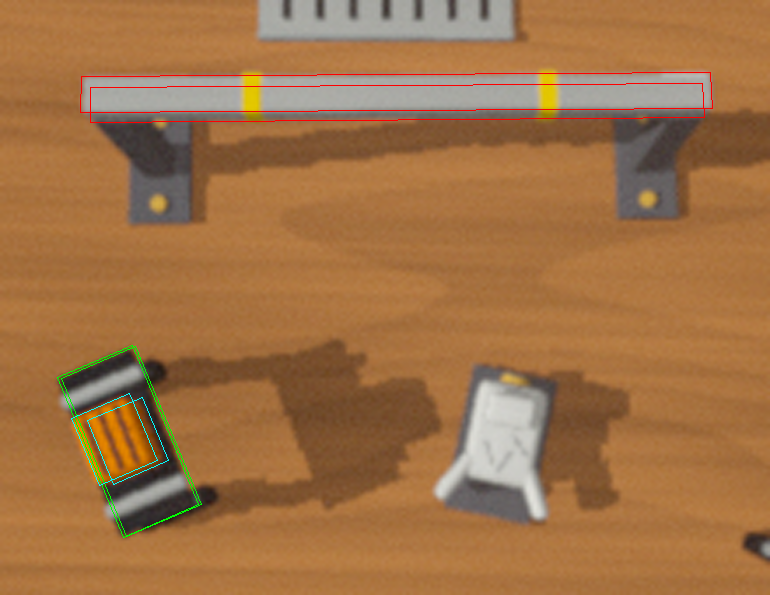

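View pics/o_side.png

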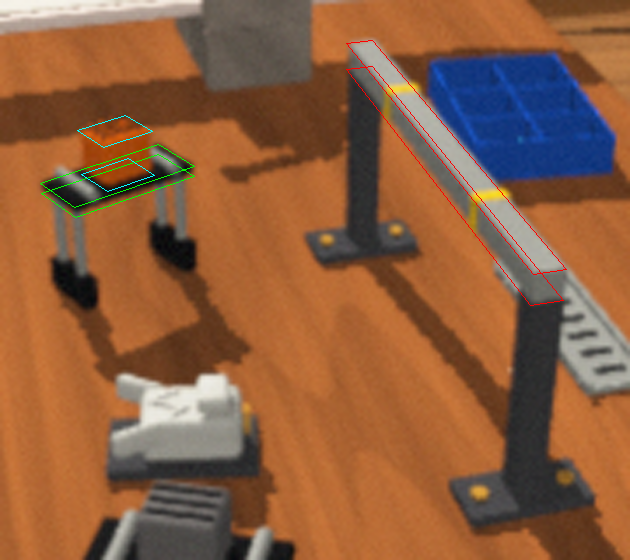

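```bash
python3 - <<'E'
from h import *
from scipy.spatial.transform import Rotation as R
s=manip.sense();q=s['eef_rot'];M=R.from_quat([q[1],q[2],q[3],q[0]]).as_matrix();print(M.round(3),np.degrees(np.arctan2(M[1,1],M[0,1])), s['tcp_pos'])
E
```

```text
[[-0.     0.291 -0.957]
 [ 0.001 -0.957 -0.291]
 [-1.    -0.001 -0.   ]] -73.1092223159814 [ 167.04364767 -549.80618074  252.03837521]
```

{"name": "play_rows", "arguments": {
  "targets": [
    [70, [0.29, 0.74, 0], [0, 0, 0.28]],
    [70, [0.29, 0.74, 0], [0, 0, 0.28]],
    [70, [0.29, 0.74, 0], [0, 0, 0.28]],
    [70, [0.29, 0.74, 0], [0, 0, 0.28]],
    [70, [0.29, 0.74, 0], [0, 0, 0.28]],
    [70, [0.29, 0.74, 0], [0, 0, 0.28]],
    [70, [0.29, 0.74, 0], [0, 0, 0.28]],
    [70, [0.29, 0.74, 0], [0, 0, 0.28]],
    [70, [0.29, 0.74, 0], [0, 0, 0.28]]
  ],
  "grip_force": 25
}}

```text
t: 1.27
tcp_pos: [312.0, -180.9, 252.7]
eef_rot: [-0.155, -0.69, -0.155, 0.69]
ft_force: [-0.5, 0.5, 0.5]
gripper_width: 70.3
```

{"name": "play_rows", "arguments": {
  "targets": [
    [70, [0.29, 0.74, -0.1], [0, 0, 0]],
    [70, [0.29, 0.74, -0.1], [0, 0, 0]],
    [70, [0.29, 0.74, -0.1], [0, 0, 0]],
    [70, [0.29, 0.74, -0.1], [0, 0, 0]],
    [70, [0.29, 0.74, -0.1], [0, 0, 0]],
    [70, [0.29, 0.74, -0.1], [0, 0, 0]],
    [70, [0.29, 0.74, -0.1], [0, 0, 0]],
    [70, [0.29, 0.74, -0.1], [0, 0, 0]],
    [70, [0.29, 0.74, -0.1], [0, 0, 0]],
    [70, [0.29, 0.74, -0.1], [0, 0, 0]]
  ]
}}

```text
t: 2.52
tcp_pos: [457.2, 188.4, 202.8]
eef_rot: [0.154, 0.69, 0.154, -0.69]
ft_force: [0.3, -0.1, 0.8]
gripper_width: 69.9
```

```bash
python3 - <<'E'
from h import *
d=grab('wrist','1');s=manip.sense();print(s['t'],s['tcp_pos'],s['eef_rot'],s['joint_pos'],s['ft_force'])
E
```

```text
2.575 [457.26529733 188.51681277 202.97147741] [ 0.15414582  0.69025579  0.15402564 -0.68997255] [ 1.50643958e-01  5.21181307e-02  1.85512206e+00 -1.50375959e-04
  1.23394113e+00  1.28214469e+00] [-0.47947101 -0.5487169   0.34647408]
```

View pics/wrist_1.png

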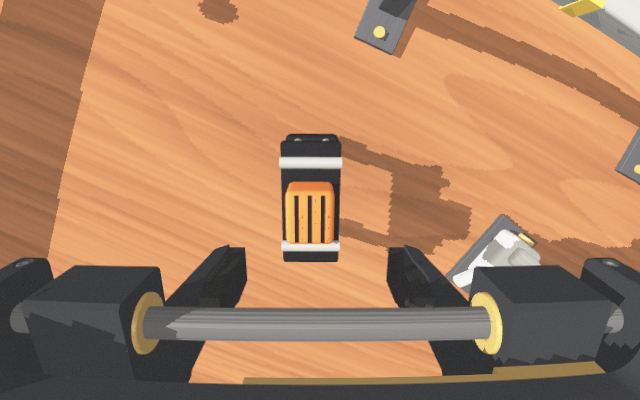

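The brake is lined up with the tool. Its plate runs from (280,134) to (340,262), and the pedal is centred near (310,213). I'll check this with a crop and an overlay.

```bash
cat >> h.py <<'E'
def box(o,a,b):
    th=np.radians(a);Rz=np.array([[np.cos(th),-np.sin(th),0],[np.sin(th),np.cos(th),0],[0,0,1]])
    return np.array(o)+np.array([[x,y,z] for z in b[2] for x,y in [(b[0][0],b[1][0]),(b[0][1],b[1][0]),(b[0][1],b[1][1]),(b[0][0],b[1][1])]])@Rz.T
def draw(im,d,o,a,b,k,u,v,col):
    p=proj(d,box(o,a,b)); p=(((p+.5-[u,v])*k)-.5).round().astype(int)
    for q in(p[:4],p[4:]): cv2.polylines(im,[q.reshape(-1,1,2)],True,col,1)
PL=([-50,50],[-23,23],[80,88]);PE=([-20,20],[-17,17],[88,122]);RA=([-10,10],[-170,170],[145,165])
E
python3 - <<'E'
from h import *
d=load('wrist','1');w=(260,120,360,275);k=3.8
im=cv2.resize(d['img'][w[1]:w[3],w[0]:w[2],::-1],None,fx=k,fy=k,interpolation=cv2.INTER_CUBIC)
im2=im.copy()
draw(im2,d,(457,190,0),25.2,PL,k,w[0],w[1],(0,255,0));draw(im2,d,(457,190,0),25.2,PE,k,w[0],w[1],(255,255,0))
cv2.imwrite('pics/w1o.png',np.hstack([im,im2]))
E
```

```text
(no output)
```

View pics/w1o.png

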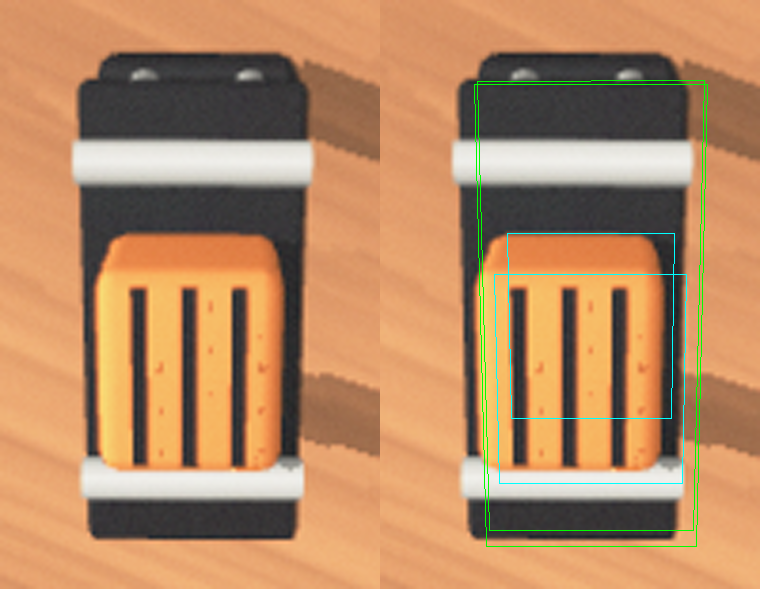

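{"name": "play_rows", "arguments": {
  "targets": [
    [70, [-0.002, 0.004, -0.06], [0, 0, 0]],
    [70, [-0.002, 0.004, -0.11], [0, 0, 0]],
    [70, [-0.002, 0.004, -0.15], [0, 0, 0]],
    [70, [-0.002, 0.004, -0.18], [0, 0, 0]],
    [70, [-0.002, 0.004, -0.19], [0, 0, 0]],
    [70, [-0.002, 0.004, -0.19], [0, 0, 0]],
    [50, [-0.002, 0.004, -0.19], [0, 0, 0]],
    [40, [-0.002, 0.004, -0.19], [0, 0, 0]]
  ]
}}

```text
t: 3.58
tcp_pos: [456.6, 191.9, 108.4]
eef_rot: [0.155, 0.69, 0.155, -0.689]
ft_force: [-0.2, 0.3, 0.4]
gripper_width: 52.4
```

{"name": "play_rows", "arguments": {
  "targets": [
    [25, [0, 0, 0], [0, 0, 0]],
    [25, [0, 0, 0], [0, 0, 0]],
    [25, [0, 0, 0], [0, 0, 0]],
    [25, [0, 0, 0], [0, 0, 0]],
    [25, [0, 0, 0], [0, 0, 0]]
  ],
  "grip_force": 25
}}

```text
t: 4.2
tcp_pos: [456.2, 191.9, 107.9]
eef_rot: [0.155, 0.69, 0.155, -0.69]
ft_force: [-0.9, 0.2, 3.1]
gripper_width: 33.8
```

```bash
python3 - <<'E'
from h import *
grab('side','2');grab('wrist','2')
crop('side','2',205,75,305,195,'c5',5)
E
```

```text
(no output)
```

View pics/c5.png

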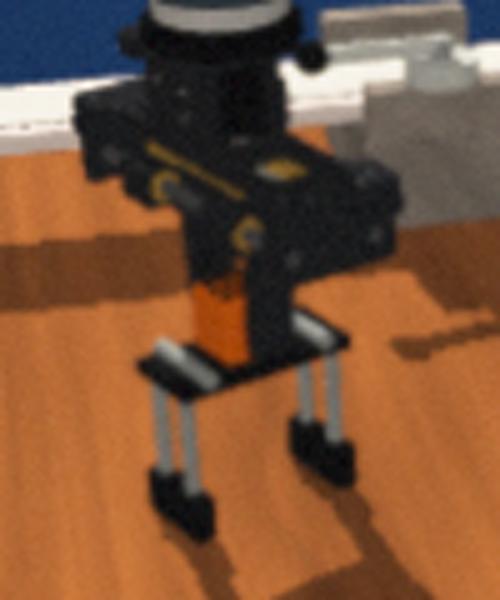

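View pics/wrist_2.png

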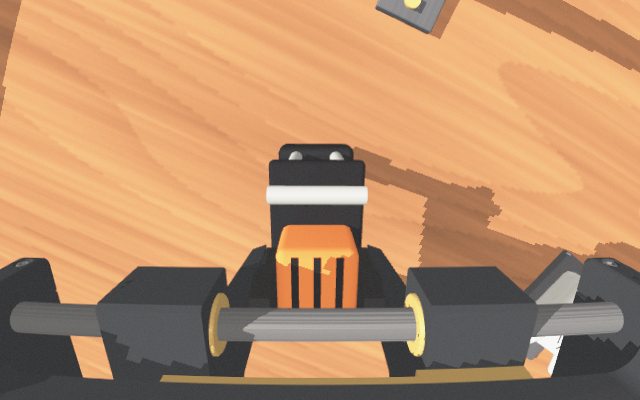

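{"name": "play_rows", "arguments": {
  "targets": [
    [25, [0, 0, 0.02], [0, 0, 0]],
    [25, [0, 0, 0.08], [0, 0, 0]],
    [25, [0, 0, 0.16], [0, 0, 0]],
    [25, [0, 0, 0.25], [0, 0, 0]],
    [25, [0, 0, 0.33], [0, 0, 0]],
    [25, [0, 0, 0.38], [0, 0, 0]],
    [25, [0, 0, 0.4], [0, 0, 0]],
    [25, [0, 0, 0.4], [0, 0, 0]]
  ]
}}

```text
t: 5.3
tcp_pos: [456.0, 191.7, 307.7]
eef_rot: [0.155, 0.69, 0.155, -0.69]
ft_force: [-0.7, -1.2, -1.6]
gripper_width: 33.5
```

{"name": "play_rows", "arguments": {
  "targets": [
    [25, [0.03, -0.024, 0], [0, 0, -0.06]],
    [25, [0.09, -0.073, 0], [0, 0, -0.18]],
    [25, [0.16, -0.13, 0], [0, 0, -0.32]],
    [25, [0.23, -0.187, 0], [0, 0, -0.46]],
    [25, [0.3, -0.243, 0], [0, 0, -0.6]],
    [25, [0.35, -0.284, 0], [0, 0, -0.7]],
    [25, [0.375, -0.304, 0], [0, 0, -0.76]],
    [25, [0.38, -0.308, 0], [0, 0, -0.77]],
    [25, [0.38, -0.308, 0], [0, 0, -0.77]],
    [25, [0.38, -0.308, 0], [0, 0, -0.77]]
  ]
}}

```text
t: 6.55
tcp_pos: [645.5, 38.7, 308.0]
eef_rot: [0.014, 0.707, 0.014, -0.707]
ft_force: [-0.5, 0.3, -2.0]
gripper_width: 33.5
```

```bash
python3 - <<'E'
from h import *
for n in ('top','side','wrist'): grab(n,'3')
s=manip.sense();print(s['t'],s['tcp_pos'],s['eef_rot'],s['joint_pos'],s['ft_force'],s['gripper_width'])
o=s['tcp_pos']-[0,0,107.9]
for n,w,k in [('top',(180,100,420,200),3.3),('side',(270,0,470,260),2.3),('wrist',(160,60,520,380),2)]:
    d=load(n,'3')
    im=cv2.resize(d['img'][w[1]:w[3],w[0]:w[2],::-1],None,fx=k,fy=k,interpolation=cv2.INTER_CUBIC).copy()
    draw(im,d,o,2.2,PL,k,w[0],w[1],(0,255,0)); draw(im,d,(646,38,0),2.2,RA,k,w[0],w[1],(0,0,255))
    cv2.imwrite(f'pics/o3_{n}.png',im)
E
```

```text
6.7 [645.73845598  38.49109809 308.14830033] [ 0.01390589  0.70714515  0.01388041 -0.70679538] [-1.23604284e-01  3.00923257e-01  1.34976199e+00  3.50570483e-05
  1.49041268e+00  1.40789094e+00] [ 0.28349755  0.31892182 -1.05790445] 33.77194608285013
```

View pics/o3_top.png

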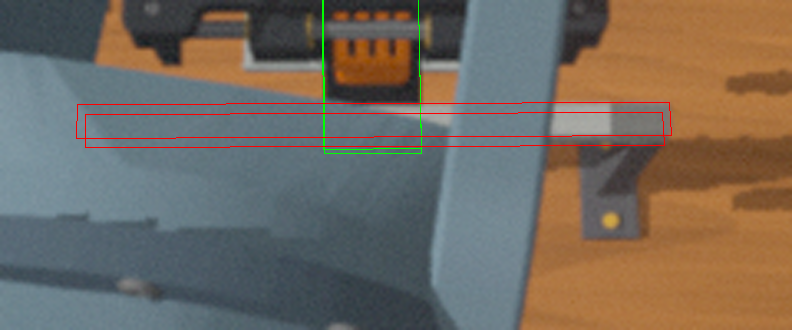

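View pics/o3_side.png

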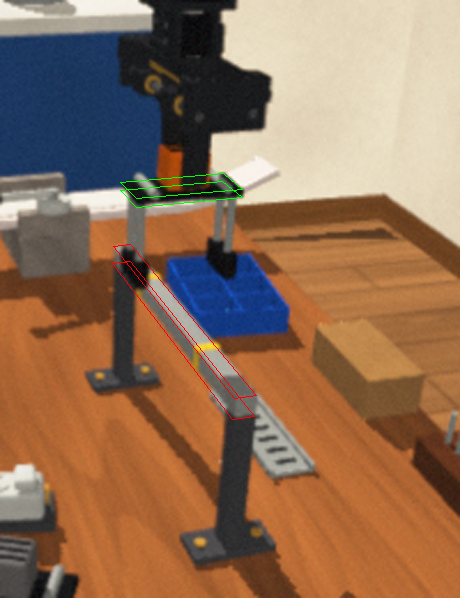

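View pics/o3_wrist.png

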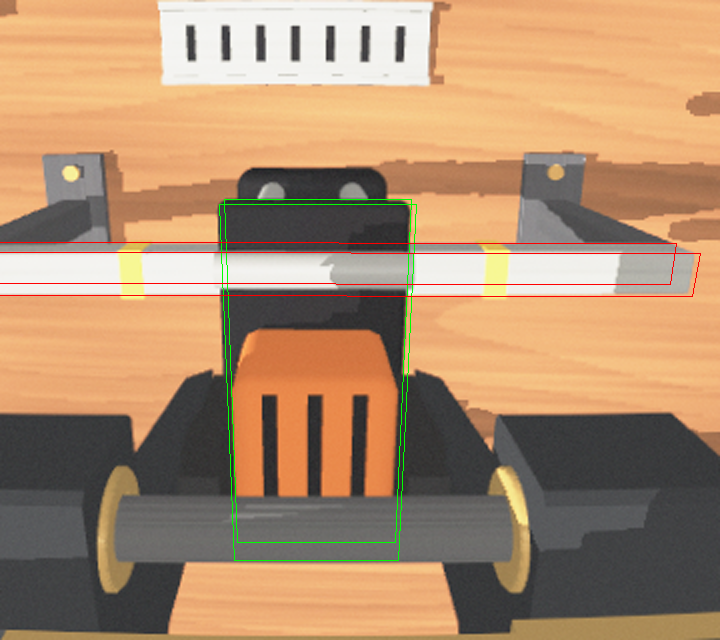

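Side, top and wrist views agree with the model to within about 2 mm: the feet are 35 mm above the bar and the brake is centred between the bands. I'll lower it to about 10 mm above seating.

{"name": "play_rows", "arguments": {
  "targets": [
    [25, [0, 0, -0.02], [0, 0, 0]],
    [25, [0, 0, -0.06], [0, 0, 0]],
    [25, [0, 0, -0.1], [0, 0, 0]],
    [25, [0, 0, -0.14], [0, 0, 0]],
    [25, [0, 0, -0.175], [0, 0, 0]],
    [25, [0, 0, -0.2], [0, 0, 0]],
    [25, [0, 0, -0.21], [0, 0, 0]],
    [25, [0, 0, -0.21], [0, 0, 0]],
    [25, [0, 0, -0.21], [0, 0, 0]]
  ]
}}

```text
t: 7.82
tcp_pos: [646.6, 37.8, 203.6]
eef_rot: [0.014, 0.707, 0.013, -0.706]
ft_force: [0.1, 0.3, -0.9]
gripper_width: 33.9
```

```bash
python3 - <<'E'
from h import *
for n in ('side','wrist'): grab(n,'4')
s=manip.sense();print(s['t'],s['tcp_pos'],s['eef_rot'],s['ft_force'],s['gripper_width'])
o=s['tcp_pos']-[0,0,107.9]
for n,w,k in [('side',(290,20,410,180),4),('wrist',(160,60,520,340),2)]:
    d=load(n,'4')
    im=cv2.resize(d['img'][w[1]:w[3],w[0]:w[2],::-1],None,fx=k,fy=k,interpolation=cv2.INTER_CUBIC).copy()
    cv2.imwrite(f'pics/o4_{n}.png',im)
E
```

```text
7.925 [646.54269258  37.7645834  203.62126247] [ 0.01360659  0.70750803  0.01346085 -0.70644608] [-0.35783936  0.8692936  -1.79576716] 33.83051577513864
```

View pics/o4_side.png

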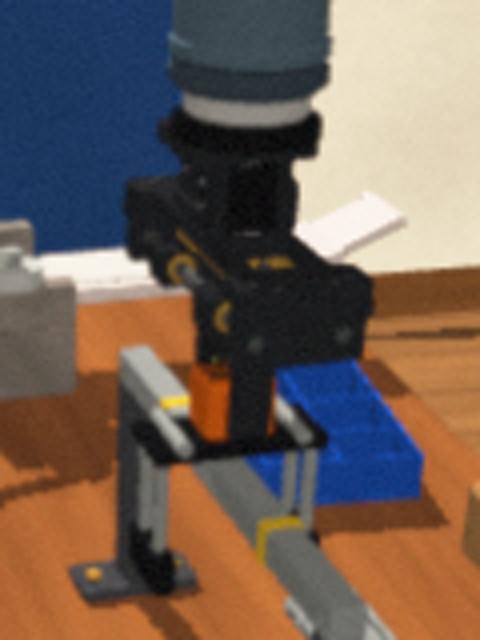

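View pics/o4_wrist.png

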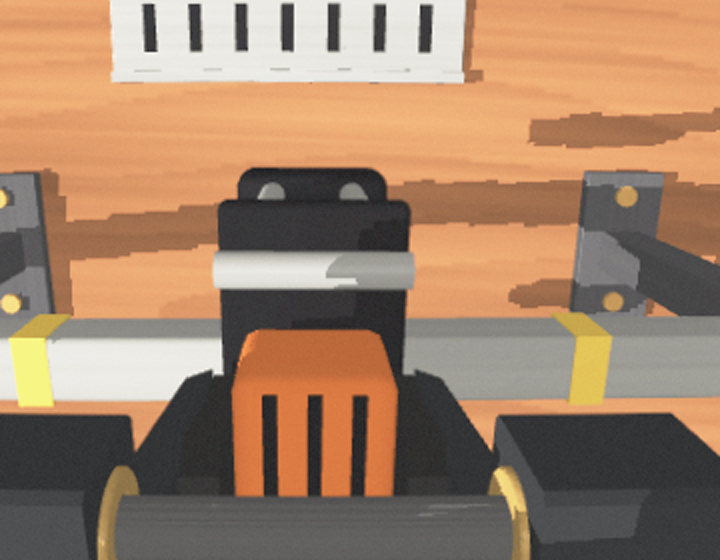

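The brake is astride the bar, square to it and centred between the bands. I'll lower it slowly onto the bar and watch the force.

{"name": "play_rows", "arguments": {
  "targets": [
    [25, [0, 0, -0.005], [0, 0, 0]],
    [25, [0, 0, -0.01], [0, 0, 0]],
    [25, [0, 0, -0.014], [0, 0, 0]],
    [25, [0, 0, -0.017], [0, 0, 0]],
    [25, [0, 0, -0.018], [0, 0, 0]],
    [25, [0, 0, -0.018], [0, 0, 0]]
  ]
}}

```text
t: 8.68
tcp_pos: [646.1, 37.8, 193.7]
eef_rot: [-0.014, -0.707, -0.014, 0.707]
ft_force: [0.6, -0.3, -1.3]
gripper_width: 33.5
```

{"name": "play_rows", "arguments": {
  "targets": [
    [25, [0, 0, -0.001], [0, 0, 0]],
    [25, [0, 0, -0.002], [0, 0, 0]],
    [25, [0, 0, -0.002], [0, 0, 0]]
  ]
}}

```text
t: 9.05
tcp_pos: [646.2, 37.8, 192.9]
eef_rot: [0.014, 0.707, 0.014, -0.707]
ft_force: [0.7, -0.2, 0.0]
gripper_width: 33.6
```

{"name": "play_rows", "arguments": {
  "targets": [
    [25, [0, 0, -0.001], [0, 0, 0]],
    [25, [0, 0, -0.002], [0, 0, 0]],
    [25, [0, 0, -0.002], [0, 0, 0]]
  ]
}}

```text
t: 9.43
tcp_pos: [646.3, 37.8, 192.8]
eef_rot: [0.014, 0.707, 0.013, -0.707]
ft_force: [-4.3, 0.9, 5.1]
gripper_width: 33.7
```

```bash
python3 - <<'E'
from h import *
s=manip.sense();print(s['t'],s['tcp_pos'],s['eef_rot'],s['ft_force'],s['moment'],s['gripper_width'])
for n in ('side','wrist'): grab(n,'5')
s=manip.sense();print(s['ft_force'],s['moment'])
crop('side','5',300,85,400,185,'c6',6)
E
```

```text
9.425 [646.25006966  37.80844976 192.84278988] [ 0.01361718  0.70723096  0.01346944 -0.70672309] [-4.32932025  0.90870097  5.09290368] [-0.04294518  0.57162147 -0.0125781 ] 33.74913660114249
[-3.10223951  1.94966188  5.73622018] [ 0.01007526  0.56271618 -0.05198604]
```

View pics/c6.png

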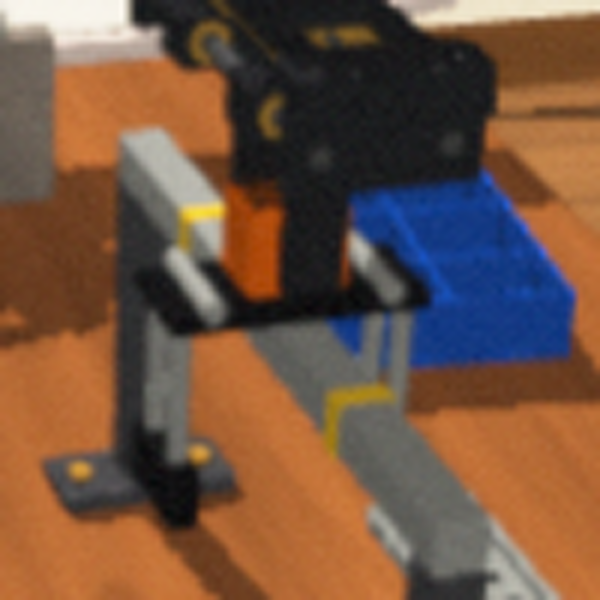

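It is seated: the upward force is about 5–6 N and the height is as expected. I'll open the gripper, check, and retreat.

{"name": "play_rows", "arguments": {
  "targets": [
    [36, [0, 0, 0.001], [0, 0, 0]],
    [42, [0, 0, 0.001], [0, 0, 0]],
    [50, [0, 0, 0.001], [0, 0, 0]],
    [60, [0, 0, 0.001], [0, 0, 0]],
    [64, [0, 0, 0.001], [0, 0, 0]],
    [64, [0, 0, 0.001], [0, 0, 0]],
    [64, [0, 0, 0.001], [0, 0, 0]]
  ]
}}

```text
t: 10.4
tcp_pos: [646.1, 37.8, 192.2]
eef_rot: [0.014, 0.707, 0.014, -0.707]
ft_force: [-0.2, -0.6, 1.0]
gripper_width: 64.0
```

```bash
python3 - <<'E'
from h import *
for n in ('side','wrist'): grab(n,'6')
crop('side','6',300,85,400,185,'c7',6)
E
```

```text
(no output)
```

View pics/c7.png

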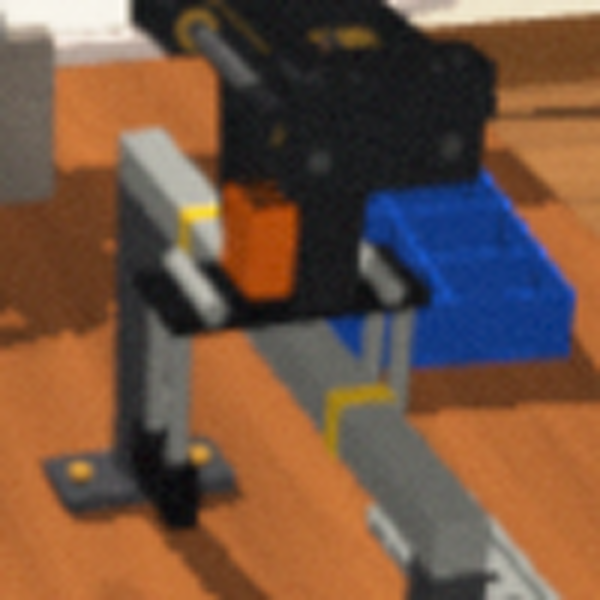

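View pics/wrist_6.png

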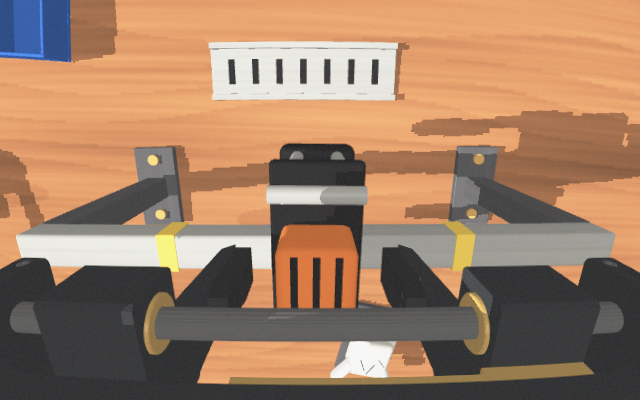

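The fingers are open and clear on both sides of the pedal, and the brake did not move. I'll retreat straight up, then back.

{"name": "play_rows", "arguments": {
  "targets": [
    [64, [0, 0, 0.02], [0, 0, 0]],
    [64, [0, 0, 0.06], [0, 0, 0]],
    [64, [0, 0, 0.12], [0, 0, 0]],
    [64, [0, 0, 0.2], [0, 0, 0]],
    [64, [-0.1, 0, 0.28], [0, 0, 0]],
    [64, [-0.2, 0, 0.3], [0, 0, 0]],
    [64, [-0.3, 0, 0.3], [0, 0, 0]],
    [64, [-0.4, 0, 0.3], [0, 0, 0]],
    [64, [-0.45, 0, 0.3], [0, 0, 0]],
    [64, [-0.45, 0, 0.3], [0, 0, 0]]
  ]
}}

```text
t: 11.75
tcp_pos: [420.6, 37.9, 344.3]
eef_rot: [0.014, 0.708, 0.013, -0.706]
ft_force: [0.9, 0.2, -0.1]
gripper_width: 64.3
```

```bash
python3 - <<'E'
from h import *
for n in ('side','top'): grab(n,'7')
print(manip.sense()['t'],manip.sense()['qd'].round(3))
o=(646.2,37.8,85)
for n,w,k in [('top',(190,110,400,190),3.6),('side',(295,80,405,190),5)]:
    d=load(n,'7')
    im=cv2.resize(d['img'][w[1]:w[3],w[0]:w[2],::-1],None,fx=k,fy=k,interpolation=cv2.INTER_CUBIC).copy()
    draw(im,d,o,2.2,PL,k,w[0],w[1],(0,255,0))
    cv2.imwrite(f'pics/o7_{n}.png',im)
E
```

```text
11.85 [ 0.001  0.032 -0.008  0.    -0.003  0.   ]
```

View pics/o7_top.png

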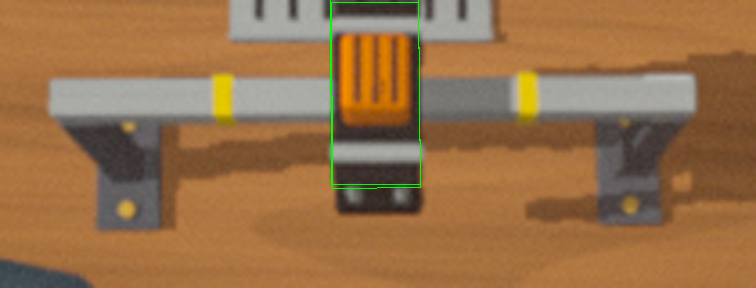

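View pics/o7_side.png

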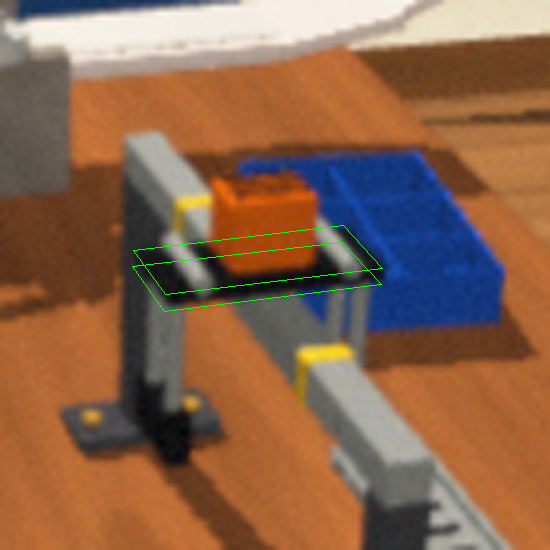

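View pics/side_7.png

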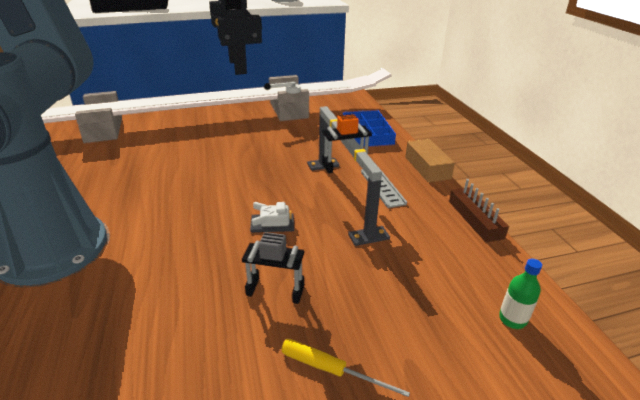

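The brake hangs level and square at mid-span, and it matches the model overlay in the top and side views. The grey brake, at about (273,265), and the toe piece, at about (273,217), have not moved. I'm handing the job in.

```bash
python3 -c "
from workcell import manip
print(manip.close_job())"
```

```text
the job is handed in; nothing more can be done
None
```

The orange-pedal brake is hanging over the steel rail, about midway between the yellow bands, with one leg on each side of the bar. I gripped it by the pedal, lowered it until it touched the bar (about 5 N upward), opened the fingers and backed off. The job was handed in at about 12 s, well under the 43 s limit.

- **Placement:** in the last top and side pictures the bridge plate matches the expected seated position, level and square to the bar, to within about 2 mm. It did not visibly move when the fingers opened.
- **Other items:** in the last side picture the grey brake and the toe piece are where they started.
- **Forces:** every force reading I took was under about 7 N.
- **Disagreements:** before the grasp, the wrist camera put the brake about 4 mm to one side of where the top and side cameras did. I used a compromise position, and the fingers closed on the pedal at 33.8 mm against its 34 mm width. At touchdown there was also a small sideways force of 3–4 N and a moment of about 0.6 N m. Both forces were down to about 1 N or less once the gripper opened.

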